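# Pop the battery hatch of a bench tester

### The job

Press gently with a fingertip on the round mark of the tester's wide battery hatch until it is fully in, then let go so that the push-push latch releases and the hatch springs open; stand clear and watch for a couple of seconds that it stays open. A second full press would latch it shut again, so leave it standing open. Do not open the narrow fuse door beside it, do not shift, tip or lift the tester, and leave the bottle, the steel block and the loupe where they stand.

Things in the scene. Friction and masses are not known exactly. Their poses are not given: they have to be found in the camera images.
- tester: loose grey plastic case, black rubber corners, 150 mm (x) by 180 (y) by 56 high, 0.7 to 1.2 kg. Origin: centre of its underside, on the bench; z up, x from front (display, two sockets; robot's side) to rear. The rear half's top holds two flush black lids: battery hatch (62 x 95 mm) on the +y side, fuse door (62 x 45 mm) on the -y side, hinged at the rear, free edges towards the front.
- battery_hatch_press (a point): where to press: centre of the round mark (23 mm grey ring, no step to feel) on top of the battery hatch, 56 mm above the bench when shut, 44 mm from the hinge, 19 mm behind the lid's free edge, half-way along its 95 mm. Moves with the lid; axes as the tester's while shut. The case beyond the free edge is rigid and level with the shut lid.
- battery_hatch (a joint): hatch angle, rad: 0 latched shut; negative pressed in (about 3 N; the mark sinks 3.5 mm to a solid stop at -0.08; pressed past -0.06 and then let go, the latch releases); positive open. Its spring swings it up in about 0.3 s to a stop at 0.65, free edge some 40 mm above the case; it follows a finger withdrawn slowly. Pushed fully down again, it latches shut.
- fuse_door (a joint): angle of the narrow fuse door, rad, of the same make: 0 latched shut (must stay so), 0.65 sprung open.
- vial_mid (a point): centre (half-way up) of a bystander: small amber bottle with a black cap, 27 mm across and 57 mm high, standing upright, loose beside the tester; not to be touched or moved.
- gauge_block_mid (a point): centre (half-way up) of a bystander: plain grey steel setting block, 30 x 50 x 22 mm, lying flat, loose beside the tester; not to be touched or moved.
- loupe_mid (a point): centre (half-way up) of a bystander: black eye loupe, 43 mm across and 37 mm high, standing, loose beside the tester; not to be touched or moved.

How it is judged (in metres and radians):
On the way, in this order (a step that is already met when the one before it is completed fails the run):
1. the battery hatch is pressed in to the latch's release point by the fingers (value of joint battery_hatch below -0.055 rad and contact force between the fingers and tester above 0.5 N), for 0.02 s.
2. the hatch has sprung open and stays open for 1.5 s with no finger on the tester (value of joint battery_hatch above 0.55 rad and contact force between the fingers and tester below 0.2 N), for 1.5 s.
At the end, for the whole second after the job is handed in: the battery hatch stands open (joint above 0.55 rad), the fuse door is shut (below 0.05 rad), the tester stands level within 20 mm of where it was, and bottle, block and loupe stand within 15 mm of where they were (value of joint battery_hatch above 0.55 rad and value of joint fuse_door below 0.05 rad and distance of tester from where it was at the start of the episode below 0.02 m and angle between tester's own z axis and vertical below 0.05 rad and distance of each of vial_mid, gauge_block_mid, loupe_mid from where it was at the start of the episode below 0.015 m); the robot touches nothing.
It fails at once if the fuse door is opened (value of joint fuse_door above 0.1 rad).
It fails at once if the tester is shoved or lifted more than 20 mm (distance of tester from where it was at the start of the episode above 0.02 m).
It fails at once if the tester is tipped (angle between tester's own z axis and vertical above 0.12 rad).
It fails at once if the tester is pressed with more than 50 N (contact force between the arm and tester above 50 N).
It fails at once if the bottle, the steel block or the loupe is moved or lifted (15 mm) (distance of any of vial_mid, gauge_block_mid, loupe_mid from where it was at the start of the episode above 0.015 m).
It also fails if it takes over 32 s, if anything falls off the work surface, if the arm or the gripper's body presses on something with over 40 N, if the wrist force passes 120 N, or if a joint passes its speed limit or range.

### The arm

A 6-joint arm with a two-finger parallel gripper is mounted at the origin on a cart in front of the work surface, level with it; the furniture and walls round the work are solid. World frame = base frame: x ahead of the robot, y to its left, z up, the work surface at z = 0. Lengths are in m, angles in degrees, forces in N, time in s.
With the tool pointing down it reaches from about 0.375 to 0.9 m from the base axis. Payload 3.1 kg.
Tool frame: the origin (TCP) lies midway between the tips of the shut fingers; the grasp point (between the pads) lies 19 mm behind it; z points along the fingers, y is the line along which they close (so a half turn about z gives the same grasp; the last joint's range is limited). The gripper opens to 87 mm and grips with 3 to 60 N. Pads are 19 mm wide; open, the fingers measure 117 mm over their backs; the gripper's body (75 mm by 190 mm) begins 51 mm behind the grasp point.
Start: joints at [54.975, 30.224, 82.088, -0, 67.689, -10.227], TCP at [0.262, 0.567, 0.195] pointing down, gripper open.
Joint ranges: [-176.69, 176.69], [-43.24, 126.21], [12.49, 139.97], [-82, 262], [0, 151.66], [-163.58, 163.58]. Speed limits (degrees/s): [159.86, 159.86, 180, 180, 180, 180].

### API

Orientations are given as a 3x3 rotation matrix whose columns are the frame's x, y, z axes.
In Python, from rig import read_state, capture, camera_info, hand_in gives the robot as it stands.
- The arm moves only by the tool drive_tool, never from a script. Its argument "motion" is a list of rows, each a list of 2 entries, a list of its own where there are three numbers: the shift along the tool's x, y, z in mm, then the turn, a rotation vector about the tool's x, y, z in rad. A call has 1 to 5 rows; each row shifts and turns the commanded pose from where the row before left it, along the tool's axes as they then stand; what a row does not reach is not made up. A row lasts 1/10 s, in which the tool goes at most 50 mm and 8.59 degrees, less where a joint would pass 70% of its speed; a pose out of reach is approached as far as the arm can. A call is refused whole if a number of a shift passes 50 or a number of a turn 0.15, either way. A call with a gripper value outside its range is refused whole. "gripper" is the opening, from 0 (shut) to 1 (fully open), set as the call begins (left out, the last holds). The fingers move at their own pace and stop on an object; the grip force is fixed at half the most. Time passes only in rows, so rows that do not move let the fingers close. It gives the time, the measured TCP pose, the force, the opening and the grip force at its end, in the units of the state.
- read_state(): the state, without advancing time (a new reading comes with each control period).
- capture(name): name is "scene" or "top" or "wrist"; returns the picture (420x560x3 uint8, red, green, blue); there is no depth.
- camera_info(name): a dict with "fovy" (degrees; the focal length in pixels is half the picture's height over the tangent of half this angle, whatever the lens; pixels are square), "cx", "cy" (the principal point, pixels), "xyz" and "orientation" of the camera in the world; the wrist camera has in their place "T_tool_cam" (4x4, takes a point from camera to tool coordinates, whose origin is the TCP and whose axes are the flange's). Camera axes: x right, y down, z forward; pixel columns grow to the right and rows downward; lengths in m; the calibration is good to about 2 mm. A picture is of the moment at which its call begins: read the wrist's pose just before it. camera_info takes no time and is no camera call.
- hand_in(): hands the job in; it is judged then, once.
The state is a dict: "time_s": time; "joint_positions": joint angles; "qvel": joint speeds; "tau": joint torques, N m; "position": TCP position; "tcp_rot": TCP orientation; "force": force on the tool from outside, world axes, zero at the start; "moment": the same for the moment, N m; "opening": opening from 0.0 (shut) to 1.0 (fully open); "grasp_force": force on a finger pad.
Only numpy, scipy, OpenCV 4.12 (cv2) and the standard library are available. Lean on these libraries where they do the work, as an engineer would, in place of code of your own. Each camera call takes 0.05 s, during which the arm holds its last target. There are 200 camera calls.

## Working session

There is one attempt and no reset: what is moved stays moved. The work goes in short steps, Python scripts to look and compute and a tool call to move; the robot and the scene stay as the last step left them, time stands still between calls to the robot, and variables do not carry over. Pictures are saved under pics/ and viewed, at most 10 in all, crops included, and the job is handed in when it is done.

Besides the shell and the picture viewer there is one more tool, called after ">>>" as name(argument=value, ...) on one line, values as JSON. drive_tool: Moves the arm, as the interface text tells. Its arguments: {"type":"object","properties":{"motion":{"type":"array","items":{"type":"array"}},"gripper":{"type":"number"}},"required":["motion"]}

```bash
mkdir -p pics; python3 - <<'E'
from rig import *
import cv2
for n in("top","scene"):
    cv2.imwrite(f"pics/{n}0.png",capture(n)[:,:,::-1]); print(n,camera_info(n))
print(camera_info("wrist"));print(read_state())
E
```

```text
top {'fovy': 44.94150791060456, 'cx': 280.94832547232835, 'cy': 209.7752615507565, 'xyz': array([0.49527085, 0.06230429, 1.057954  ]), 'orientation': array([[-0.00542892, -0.9949747 ,  0.09997941],
       [-0.99997275,  0.00590177,  0.0044343 ],
       [-0.00500207, -0.09995261, -0.99497963]])}
scene {'fovy': 44.573040577041034, 'cx': 281.7648928586936, 'cy': 208.1186494679586, 'xyz': array([ 0.29740097, -0.50933745,  0.77793775]), 'orientation': array([[ 0.87253852, -0.36514374,  0.32457138],
       [-0.48840037, -0.63576808,  0.59771568],
       [-0.01190001, -0.68005074, -0.73306847]])}
{'fovy': 61.436381505680124, 'cx': 273.64159627046774, 'cy': 211.71239832508576, 'T_tool_cam': array([[ 1.39620834e-04, -9.62973132e-01, -2.69597343e-01,
         7.42735348e-02],
       [ 9.99999886e-01,  1.12414587e-05,  4.77733179e-04,
        -5.37797184e-04],
       [-4.57013549e-04, -2.69597379e-01,  9.62973024e-01,
        -1.89004522e-01],
       [ 0.00000000e+00,  0.00000000e+00,  0.00000000e+00,
         1.00000000e+00]])}
{'time_s': 0.1, 'joint_positions': array([ 5.49750477e+01,  3.02740393e+01,  8.21469216e+01, -2.34766855e-03,
        6.76892424e+01, -1.02278422e+01]), 'qvel': array([-0.00893738, -0.08009776, -0.21153235, -0.02289067, -0.03112058,
        0.06026215]), 'tau': array([ 3.70605821e-04, -4.40983486e+01, -1.77149749e+01,  6.34960597e-02,
        5.33981505e-02, -5.01389650e-05]), 'position': array([0.26171585, 0.56680308, 0.19447703]), 'tcp_rot': array([[-9.07805009e-01,  4.19391123e-01, -1.07286578e-03],
       [ 4.19392385e-01,  9.07803656e-01, -1.59683980e-03],
       [ 3.04251046e-04, -1.89957090e-03, -9.99998150e-01]]), 'force': array([ 0.52321512, -0.06270665,  0.4672028 ]), 'moment': array([ 0.0581856 ,  0.02208219, -0.03046822]), 'grasp_force': 0.0, 'opening': 1.001146566421056}
```

View pics/top0.png

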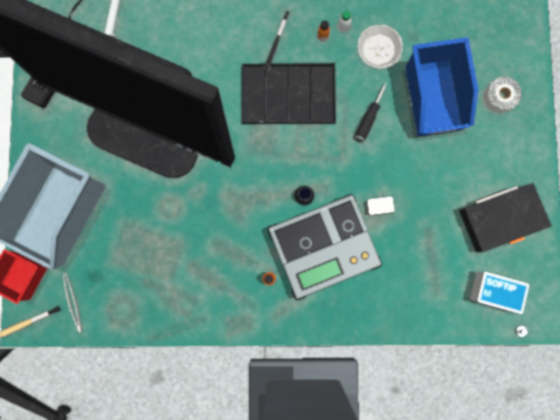

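View pics/scene0.png

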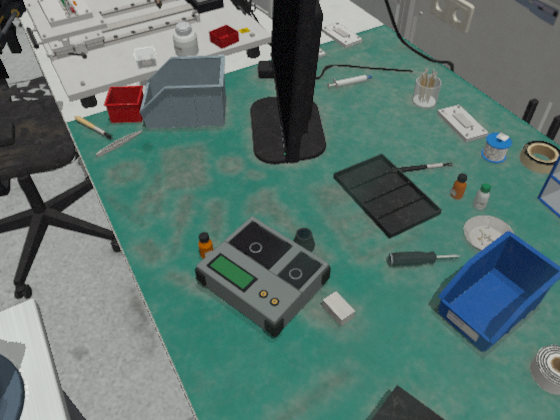

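The top view shows the tester at about (325,248), with the hatch ring at (306,243), the fuse ring at (348,226), the bottle at (269,279), the loupe at (304,194) and the block at (380,206). The monitor is at upper left. Next I'll work out the positions.

```bash
cat > h.py <<'E'
import numpy as np, cv2
from rig import *
def ray(ci,uv,R=None,o=None):
    f=210/np.tan(np.radians(ci['fovy']/2))
    d=np.array([(uv[0]-ci['cx'])/f,(uv[1]-ci['cy'])/f,1.])
    return (ci['xyz'],ci['orientation']@d) if R is None else (o,R@d)
def plane(o,d,z): return o+d*(z-o[2])/d[2]
def wrist():
    s=read_state(); im=capture("wrist"); ci=camera_info("wrist"); T=ci['T_tool_cam']
    R=s['tcp_rot']@T[:3,:3]; o=s['position']+s['tcp_rot']@T[:3,3]
    return s,im,ci,R,o
E
python3 - <<'E'
from h import *
ct=camera_info("top"); cs=camera_info("scene")
for n,uv,z in[("mark",(306,243),.056),("fuse",(348.5,226),.056),("vial",(269,279),.057),("loupe",(305,194),.037),("block",(380,206),.022),("cFL",(298,298),.056),("cFR",(382,265),.056),("cRR",(351,197),.056),("cRL",(268,229),.056)]:
    print(n,plane(*ray(ct,uv),z).round(4))
print("scene mark",plane(*ray(cs,(255,247)),.056).round(4), plane(*ray(cs,(295,273)),.056).round(4))
# monitor lower right corner: top (232,163), height guesses
for z in(.1,.2,.3,.4,.5): print(z,plane(*ray(ct,(232,163)),z).round(3),plane(*ray(ct,(215,88)),z).round(3),plane(*ray(ct,(0,40)),z).round(3))
E
```

```text
mark [0.5299 0.0178 0.056 ]
fuse [ 0.5629 -0.0665  0.056 ]
vial [0.46   0.0909 0.057 ]
loupe [0.6297 0.0179 0.037 ]
block [ 0.6059 -0.1362  0.022 ]
cFL [0.4229 0.0345 0.056 ]
cFR [ 0.486  -0.1307  0.056 ]
cRR [ 0.6206 -0.0726  0.056 ]
cRL [0.5579 0.0926 0.056 ]
scene mark [0.5288 0.0201 0.056 ] [ 0.5625 -0.0648  0.056 ]
0.1 [0.682 0.16  0.1  ] [0.83  0.194 0.1  ] [0.931 0.618 0.1  ]
0.2 [0.663 0.15  0.2  ] [0.795 0.18  0.2  ] [0.885 0.56  0.2  ]
0.3 [0.643 0.139 0.3  ] [0.76  0.166 0.3  ] [0.84  0.502 0.3  ]
0.4 [0.624 0.129 0.4  ] [0.725 0.152 0.4  ] [0.794 0.444 0.4  ]
0.5 [0.604 0.119 0.5  ] [0.69  0.139 0.5  ] [0.749 0.386 0.5  ]
```

```bash
python3 - <<'E'
import cv2
a=cv2.imread("pics/top0.png")[180:310,230:400]; cv2.imwrite("pics/c.png",cv2.resize(a,None,fx=4.5,fy=4.5,interpolation=cv2.INTER_CUBIC))
E
```

```text
(no output)
```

View pics/c.png

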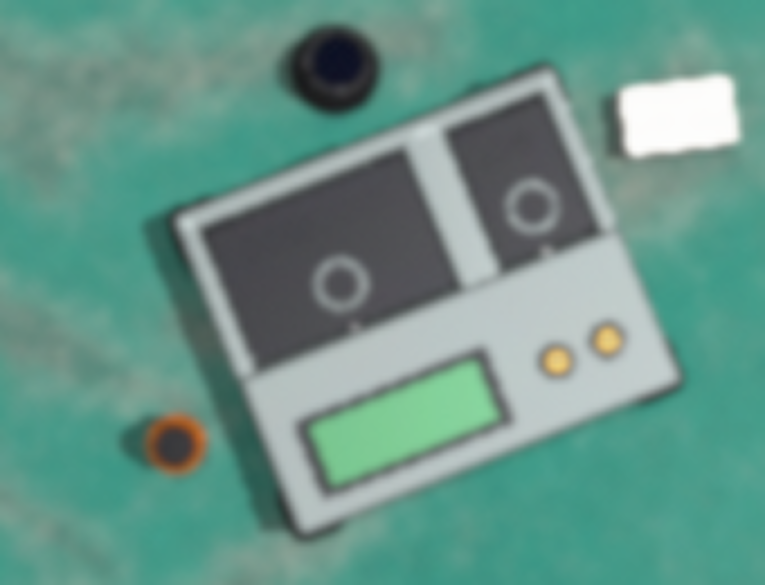

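The top and scene cameras agree on the mark: about (0.529, 0.019), with the tester yawed about 23°. I'll shut the fingers and turn the tool by -0.84 rad so its y axis lies along the tester's y. Then I'll travel along an inward path.

>>> drive_tool(motion=[[[0,0,0],[0,0,-0.14]],[[0,0,0],[0,0,-0.14]],[[0,0,0],[0,0,-0.14]],[[0,0,0],[0,0,-0.14]],[[0,0,0],[0,0,-0.14]]], gripper=0)

```text
time_s: 0.6
position: [0.2618, 0.567, 0.1947]
tcp_rot: [[-0.963, -0.27, -0.001], [-0.27, 0.963, -0.001], [0.001, -0.001, -1.0]]
force: [0.2, 0.1, 0.5]
opening: 0.629
grasp_force: 0.0
```

>>> drive_tool(motion=[[[0,0,0],[0,0,-0.14]],[[5,-25,0],[0,0,0]],[[4,-40,0],[0,0,0]],[[4,-40,0],[0,0,0]],[[3,-40,0],[0,0,0]]])

```text
time_s: 1.1
position: [0.3045, 0.4263, 0.1949]
tcp_rot: [[-0.918, -0.397, -0.001], [-0.397, 0.918, -0.001], [0.001, -0.0, -1.0]]
force: [0.5, 1.1, 0.6]
opening: 0.173
grasp_force: 0.0
```

>>> drive_tool(motion=[[[2,-40,0],[0,0,0]],[[0,-40,0],[0,0,0]],[[0,-40,0],[0,0,0]],[[0,-40,0],[0,0,0]],[[0,-40,0],[0,0,0]]])

```text
time_s: 1.6
position: [0.3823, 0.2419, 0.1952]
tcp_rot: [[-0.918, -0.396, -0.0], [-0.396, 0.918, -0.0], [0.0, 0.0, -1.0]]
force: [0.9, -0.6, -0.6]
opening: 0.007
grasp_force: 0.0
```

>>> drive_tool(motion=[[[-9,-45,0],[0,0,0]],[[-9,-45,0],[0,0,0]],[[-9,-45,0],[0,0,0]],[[-9,-45,0],[0,0,0]],[[-9,-40,0],[0,0,0]]])

```text
time_s: 2.1
position: [0.5114, 0.0572, 0.1951]
tcp_rot: [[-0.919, -0.395, -0.0], [-0.395, 0.919, 0.0], [0.0, 0.0, -1.0]]
force: [1.0, 0.6, -0.4]
opening: 0.007
grasp_force: 0.0
```

>>> drive_tool(motion=[[[0,-25,20],[0,0,0]],[[0,-10,20],[0,0,0]],[[0,0,15],[0,0,0]],[[0,0,0],[0,0,0]],[[0,0,0],[0,0,0]]])

```text
time_s: 2.6
position: [0.5242, 0.0272, 0.1402]
tcp_rot: [[-0.918, -0.396, -0.001], [-0.396, 0.918, 0.0], [0.001, 0.001, -1.0]]
force: [-0.4, -0.3, 0.1]
opening: 0.007
grasp_force: 0.0
```

```bash
python3 - <<'E'
from h import *
s,im,ci,R,o=wrist(); cv2.imwrite("pics/w1.png",im[:,:,::-1]); print(s['position'],s['tcp_rot'].round(3),s['force'])
np.savez("w1.npz",R=R,o=o,p=s['position'],t=s['tcp_rot'])
f=210/np.tan(np.radians(ci['fovy']/2))
for P in([.529,.019,.056],s['position']):
    c=R.T@(np.array(P)-o); print(c[:2]/c[2]*f+[ci['cx'],ci['cy']])
E
```

```text
[0.52419324 0.02721994 0.14015796] [[-0.918 -0.396 -0.001]
 [-0.396  0.918  0.   ]
 [ 0.001  0.001 -1.   ]] [-0.44663377 -0.28223265  0.12802288]
[261.65074042 210.70962308]
[273.55812046 247.97044394]
```

View pics/w1.png

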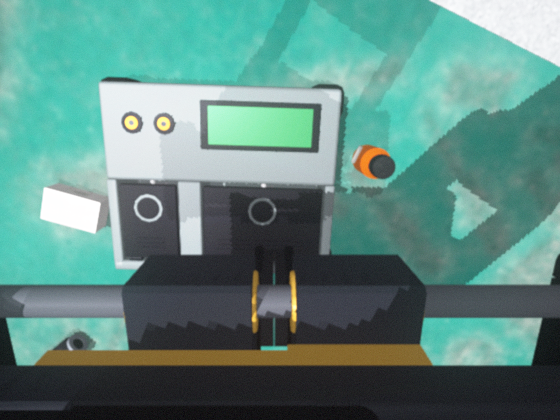

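The wrist view puts the ring at (262,211), within a pixel of where I predicted, so the mark position holds. I'll centre the tool over it and lower.

>>> drive_tool(motion=[[[-1,-9,0],[0,0,0]],[[0,0,30],[0,0,0]],[[0,0,30],[0,0,0]],[[0,0,16],[0,0,0]],[[0,0,0],[0,0,0]]])

```text
time_s: 3.15
position: [0.5281, 0.0192, 0.0631]
tcp_rot: [[-0.918, -0.396, -0.003], [-0.396, 0.918, 0.0], [0.003, 0.002, -1.0]]
force: [-0.4, 0.1, -0.3]
opening: 0.007
grasp_force: 0.0
```

>>> drive_tool(motion=[[[0,0,2],[0,0,0]],[[0,0,2],[0,0,0]],[[0,0,0],[0,0,0]]])

```text
time_s: 3.45
position: [0.5298, 0.0191, 0.0613]
tcp_rot: [[-0.918, -0.396, 0.002], [-0.396, 0.918, -0.0], [-0.002, -0.001, -1.0]]
force: [-0.5, -0.0, -0.3]
opening: 0.005
grasp_force: 0.0
```

>>> drive_tool(motion=[[[0,0,1],[0,0,0]],[[0,0,1],[0,0,0]],[[0,0,1],[0,0,0]],[[0,0,0],[0,0,0]]])

```text
time_s: 3.85
position: [0.5289, 0.0192, 0.0573]
tcp_rot: [[-0.918, -0.396, -0.0], [-0.396, 0.918, 0.0], [0.0, 0.0, -1.0]]
force: [0.5, 1.2, -0.1]
opening: 0.004
grasp_force: 0.0
```

>>> drive_tool(motion=[[[0,0,1],[0,0,0]],[[0,0,0.5],[0,0,0]],[[0,0,0],[0,0,0]]])

```text
time_s: 4.15
position: [0.5289, 0.0192, 0.0557]
tcp_rot: [[-0.918, -0.396, -0.0], [-0.396, 0.918, 0.0], [0.0, 0.0, -1.0]]
force: [0.2, -0.4, -0.1]
opening: 0.007
grasp_force: 0.0
```

>>> drive_tool(motion=[[[0,0,1],[0,0,0]],[[0,0,0],[0,0,0]]])

```text
time_s: 4.35
position: [0.5289, 0.0193, 0.0547]
tcp_rot: [[-0.918, -0.396, -0.0], [-0.396, 0.918, 0.0], [0.0, 0.0, -1.0]]
force: [0.6, -0.0, -0.5]
opening: 0.005
grasp_force: 0.0
```

>>> drive_tool(motion=[[[0,0,1],[0,0,0]],[[0,0,0],[0,0,0]]])

```text
time_s: 4.55
position: [0.5289, 0.0193, 0.0538]
tcp_rot: [[-0.918, -0.396, -0.0], [-0.396, 0.918, 0.0], [0.0, 0.0, -1.0]]
force: [0.4, -0.1, -0.1]
opening: 0.005
grasp_force: 0.0
```

>>> drive_tool(motion=[[[0,0,1],[0,0,0]],[[0,0,0],[0,0,0]]])

```text
time_s: 4.75
position: [0.5289, 0.0193, 0.0527]
tcp_rot: [[-0.918, -0.396, -0.0], [-0.396, 0.918, 0.0], [0.0, 0.0, -1.0]]
force: [0.0, -0.9, 0.5]
opening: 0.004
grasp_force: 0.0
```

>>> drive_tool(motion=[[[0,0,0.5],[0,0,0]],[[0,0,0],[0,0,0]]])

```text
time_s: 4.95
position: [0.529, 0.0192, 0.0523]
tcp_rot: [[-0.918, -0.396, -0.0], [-0.396, 0.918, -0.0], [0.0, 0.0, -1.0]]
force: [0.3, 0.3, -0.9]
opening: 0.005
grasp_force: 0.0
```

>>> drive_tool(motion=[[[0,0,0.7],[0,0,0]],[[0,0,0],[0,0,0]]])

```text
time_s: 5.15
position: [0.5289, 0.0193, 0.0516]
tcp_rot: [[-0.918, -0.396, -0.0], [-0.396, 0.918, 0.0], [0.0, 0.0, -1.0]]
force: [-0.4, 0.3, -0.4]
opening: 0.004
grasp_force: 0.0
```

```bash
python3 - <<'E'
from h import *
im=capture("scene"); cv2.imwrite("pics/s2.png",cv2.resize(im[190:340,180:350,::-1],None,fx=4,fy=4,interpolation=cv2.INTER_CUBIC)); print(read_state()['force'],read_state()['position'])
E
```

```text
[ 0.88417625 -0.13694047  0.07554157] [0.52894569 0.01925887 0.05159395]
```

View pics/s2.png

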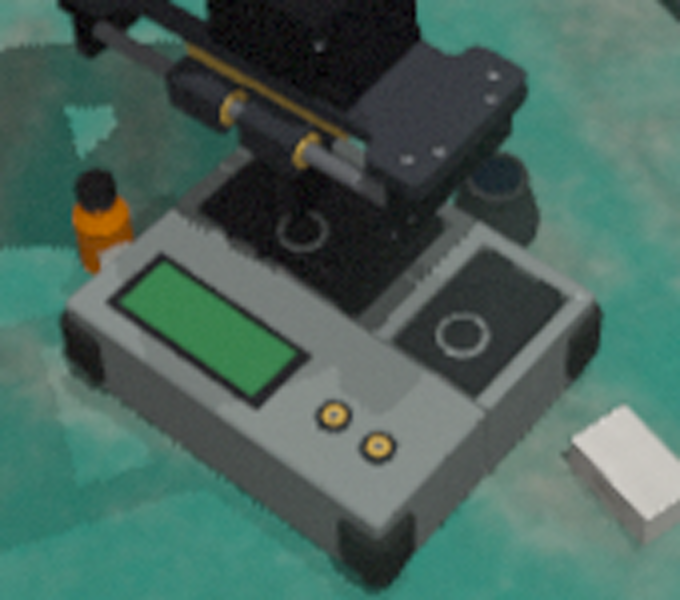

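The scene view shows the shut fingertip just above the ring at crop (303,230), apparently not touching, and the lid is still flush. I'll keep lowering by force feedback.

>>> drive_tool(motion=[[[0,0,0.7],[0,0,0]],[[0,0,0],[0,0,0]]])

```text
time_s: 5.4
position: [0.529, 0.0192, 0.0509]
tcp_rot: [[-0.918, -0.396, -0.0], [-0.396, 0.918, -0.0], [0.0, 0.0, -1.0]]
force: [-0.0, 0.5, 0.1]
opening: 0.004
grasp_force: 0.0
```

>>> drive_tool(motion=[[[0,0,0.7],[0,0,0]],[[0,0,0],[0,0,0]]])

```text
time_s: 5.6
position: [0.5289, 0.0192, 0.0502]
tcp_rot: [[-0.918, -0.396, -0.0], [-0.396, 0.918, -0.0], [0.0, 0.0, -1.0]]
force: [0.1, 0.5, 0.1]
opening: 0.007
grasp_force: 0.0
```

>>> drive_tool(motion=[[[0,0,0.7],[0,0,0]],[[0,0,0],[0,0,0]]])

```text
time_s: 5.8
position: [0.5289, 0.0193, 0.0495]
tcp_rot: [[-0.918, -0.396, -0.0], [-0.396, 0.918, 0.0], [0.0, 0.0, -1.0]]
force: [0.1, -1.2, 0.2]
opening: 0.004
grasp_force: 0.0
```

>>> drive_tool(motion=[[[0,0,0.7],[0,0,0]],[[0,0,0],[0,0,0]]])

```text
time_s: 6.0
position: [0.5289, 0.0193, 0.0488]
tcp_rot: [[-0.918, -0.396, -0.0], [-0.396, 0.918, 0.0], [0.0, 0.0, -1.0]]
force: [-0.4, -0.5, 0.9]
opening: 0.008
grasp_force: 0.0
```

>>> drive_tool(motion=[[[0,0,0.7],[0,0,0]],[[0,0,0],[0,0,0]]])

```text
time_s: 6.2
position: [0.5289, 0.0193, 0.0481]
tcp_rot: [[-0.918, -0.396, -0.0], [-0.396, 0.918, 0.0], [0.0, 0.0, -1.0]]
force: [-0.4, 0.2, 0.6]
opening: 0.004
grasp_force: 0.0
```

```bash
python3 - <<'E'
from h import *
s,im,ci,R,o=wrist(); f=210/np.tan(np.radians(ci['fovy']/2))
c=R.T@(s['position']-o); print("tcp px wrist",c[:2]/c[2]*f+[ci['cx'],ci['cy']])
im2=capture("scene"); cs=camera_info("scene"); f=210/np.tan(np.radians(cs['fovy']/2))
for P in(s['position'],[.529,.019,.056],[.529,.019,.0525]):
    c=cs['orientation'].T@(np.array(P)-cs['xyz']); print("scene crop px",(c[:2]/c[2]*f+[cs['cx'],cs['cy']]-[225,215])*10)
g=lambda i:cv2.convertScaleAbs(i,alpha=2.2,beta=10)
a=cv2.resize(g(im2[215:270,225:285,::-1]),(480,440),interpolation=cv2.INTER_CUBIC)
b=cv2.resize(g(im[170:290,190:350,::-1]),(320,240))
out=np.zeros((440,800,3),np.uint8); out[:,:480]=a; out[:240,480:]=b; cv2.imwrite("pics/s3.png",out)
E
```

```text
tcp px wrist [273.55874067 247.97038606]
scene crop px [304.9778941 350.2871301]
scene crop px [303.88665578 323.66824214]
scene crop px [304.85131481 335.79321448]
```

View pics/s3.png

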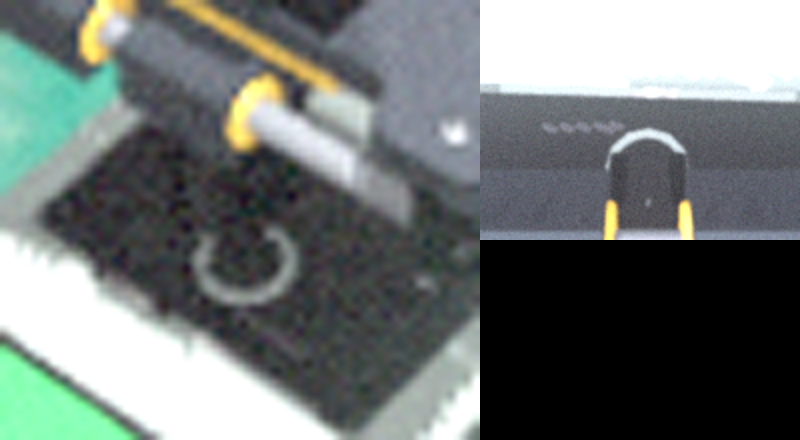

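The ring is centred under the fingers, with its sides at wrist columns 253–294 around 273. In the scene view the fingertip still sits at or above the surface, so the fingers are a few mm shorter than nominal. I'll keep going in small steps.

>>> drive_tool(motion=[[[0,0,0.7],[0,0,0]],[[0,0,0],[0,0,0]]])

```text
time_s: 6.5
position: [0.529, 0.0192, 0.0474]
tcp_rot: [[-0.918, -0.396, -0.0], [-0.396, 0.918, -0.0], [0.0, 0.0, -1.0]]
force: [0.6, 0.5, -0.1]
opening: 0.007
grasp_force: 0.0
```

>>> drive_tool(motion=[[[0,0,0.7],[0,0,0]],[[0,0,0],[0,0,0]]])

```text
time_s: 6.7
position: [0.5289, 0.0192, 0.0467]
tcp_rot: [[-0.918, -0.396, -0.0], [-0.396, 0.918, 0.0], [0.0, 0.0, -1.0]]
force: [0.8, -0.2, -0.4]
opening: 0.005
grasp_force: 0.0
```

>>> drive_tool(motion=[[[0,0,0.7],[0,0,0]],[[0,0,0],[0,0,0]]])

```text
time_s: 6.9
position: [0.5289, 0.0192, 0.046]
tcp_rot: [[-0.918, -0.396, -0.0], [-0.396, 0.918, 0.0], [0.0, 0.0, -1.0]]
force: [0.2, 0.3, -0.3]
opening: 0.001
grasp_force: 0.0
```

>>> drive_tool(motion=[[[0,0,0.7],[0,0,0]],[[0,0,0],[0,0,0]]])

```text
time_s: 7.1
position: [0.5289, 0.0193, 0.0453]
tcp_rot: [[-0.918, -0.396, -0.0], [-0.396, 0.918, 0.0], [0.0, 0.0, -1.0]]
force: [0.9, -0.1, -0.7]
opening: 0.009
grasp_force: 0.0
```

>>> drive_tool(motion=[[[0,0,0.7],[0,0,0]],[[0,0,0],[0,0,0]]])

```text
time_s: 7.3
position: [0.5289, 0.0193, 0.0446]
tcp_rot: [[-0.918, -0.396, -0.0], [-0.396, 0.918, 0.0], [0.0, 0.0, -1.0]]
force: [0.5, 0.3, -0.2]
opening: 0.004
grasp_force: 0.0
```

>>> drive_tool(motion=[[[0,0,0.7],[0,0,0]],[[0,0,0],[0,0,0]]])

```text
time_s: 7.5
position: [0.5289, 0.0193, 0.0439]
tcp_rot: [[-0.918, -0.396, -0.0], [-0.396, 0.918, 0.0], [0.0, 0.0, -1.0]]
force: [-0.3, -0.2, 0.7]
opening: 0.005
grasp_force: 0.0
```

>>> drive_tool(motion=[[[0,0,0.7],[0,0,0]],[[0,0,0],[0,0,0]]])

```text
time_s: 7.7
position: [0.5289, 0.0193, 0.0432]
tcp_rot: [[-0.918, -0.396, -0.0], [-0.396, 0.918, 0.0], [0.0, 0.0, -1.0]]
force: [0.1, -0.7, -0.3]
opening: 0.009
grasp_force: 0.0
```

>>> drive_tool(motion=[[[0,0,0.7],[0,0,0]],[[0,0,0],[0,0,0]]])

```text
time_s: 7.9
position: [0.529, 0.0193, 0.0425]
tcp_rot: [[-0.918, -0.396, -0.0], [-0.396, 0.918, 0.0], [0.0, 0.0, -1.0]]
force: [-0.5, 0.4, -0.9]
opening: 0.003
grasp_force: 0.0
```

```bash
python3 - <<'E'
from h import *
s=read_state(); ims=[capture("scene").astype(float) for _ in range(4)]; im2=np.mean(ims,0); cs=camera_info("scene"); f=210/np.tan(np.radians(cs['fovy']/2))
t=s['tcp_rot']; 
for dx in(9.5,-9.5):
  for z in(.042,.056,.066):
    P=s['position']+t@[dx/1000,0,0]; P[2]=z
    c=cs['orientation'].T@(P-cs['xyz']); print(dx,z,((c[:2]/c[2]*f+[cs['cx'],cs['cy']]-[232,220])*12).round())
a=np.clip(im2[220:266,232:282,::-1]*3.5-20,0,255).astype(np.uint8)
cv2.imwrite("pics/s4.png",cv2.resize(a,None,fx=12,fy=12,interpolation=cv2.INTER_CUBIC))
E
```

```text
9.5 0.042 [244. 425.]
9.5 0.056 [239. 367.]
9.5 0.066 [235. 325.]
-9.5 0.042 [324. 346.]
-9.5 0.056 [320. 288.]
-9.5 0.066 [317. 246.]
```

View pics/s4.png

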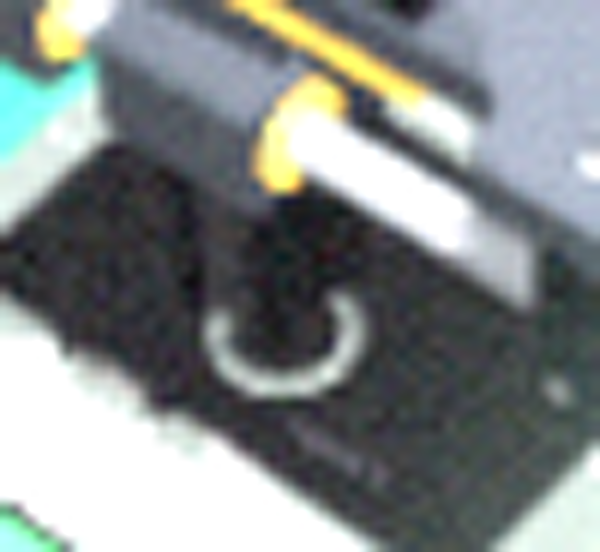

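The dark fingertip now ends inside the ring (about (280,340) in the crop, ring centre (283,325)), so contact is close. I'll continue in 0.7 mm steps.

>>> drive_tool(motion=[[[0,0,0.7],[0,0,0]],[[0,0,0],[0,0,0]]])

```text
time_s: 8.3
position: [0.5289, 0.0193, 0.0418]
tcp_rot: [[-0.918, -0.396, -0.0], [-0.396, 0.918, 0.0], [0.0, 0.0, -1.0]]
force: [-0.1, 1.4, 0.1]
opening: 0.004
grasp_force: 0.0
```

>>> drive_tool(motion=[[[0,0,0.7],[0,0,0]],[[0,0,0],[0,0,0]]])

```text
time_s: 8.5
position: [0.5289, 0.0192, 0.0411]
tcp_rot: [[-0.918, -0.396, -0.0], [-0.396, 0.918, 0.0], [0.0, 0.0, -1.0]]
force: [0.2, 0.9, 0.2]
opening: 0.011
grasp_force: 0.0
```

>>> drive_tool(motion=[[[0,0,0.7],[0,0,0]],[[0,0,0],[0,0,0]]])

```text
time_s: 8.7
position: [0.5289, 0.0193, 0.0404]
tcp_rot: [[-0.918, -0.396, -0.0], [-0.396, 0.918, 0.0], [0.0, 0.0, -1.0]]
force: [0.2, -0.1, -0.6]
opening: 0.001
grasp_force: 0.0
```

>>> drive_tool(motion=[[[0,0,0.7],[0,0,0]],[[0,0,0],[0,0,0]]])

```text
time_s: 8.9
position: [0.529, 0.0193, 0.0397]
tcp_rot: [[-0.918, -0.396, -0.0], [-0.396, 0.918, 0.0], [0.0, 0.0, -1.0]]
force: [-0.2, -0.0, 0.1]
opening: 0.007
grasp_force: 0.0
```

>>> drive_tool(motion=[[[0,0,0.7],[0,0,0]],[[0,0,0],[0,0,0]]])

```text
time_s: 9.1
position: [0.5289, 0.0193, 0.039]
tcp_rot: [[-0.918, -0.396, -0.0], [-0.396, 0.918, 0.0], [0.0, 0.0, -1.0]]
force: [-0.1, -0.2, -0.5]
opening: 0.007
grasp_force: 0.0
```

>>> drive_tool(motion=[[[0,0,0.7],[0,0,0]],[[0,0,0],[0,0,0]]])

```text
time_s: 9.3
position: [0.5289, 0.0193, 0.0383]
tcp_rot: [[-0.918, -0.396, -0.0], [-0.396, 0.918, 0.0], [0.0, 0.0, -1.0]]
force: [0.8, -0.1, 0.0]
opening: 0.005
grasp_force: 0.0
```

>>> drive_tool(motion=[[[0,0,0.7],[0,0,0]],[[0,0,0],[0,0,0]]])

```text
time_s: 9.5
position: [0.5289, 0.0193, 0.0376]
tcp_rot: [[-0.918, -0.396, -0.0], [-0.396, 0.918, 0.0], [0.0, 0.0, -1.0]]
force: [0.5, 0.4, -0.1]
opening: 0.005
grasp_force: 0.0
```

>>> drive_tool(motion=[[[0,0,0.7],[0,0,0]],[[0,0,0],[0,0,0]]])

```text
time_s: 9.7
position: [0.5289, 0.0193, 0.0369]
tcp_rot: [[-0.918, -0.396, -0.0], [-0.396, 0.918, 0.0], [0.0, 0.0, -1.0]]
force: [0.3, -0.2, 0.1]
opening: 0.004
grasp_force: 0.0
```

```bash
python3 - <<'E'
from h import *
s,im,ci,R,o=wrist(); f=210/np.tan(np.radians(ci['fovy']/2))
t=s['tcp_rot']
for n,P in(("tcp",s['position']),("ring",[.529,.019,.056]),("ring-20",[.529,.019,.036]),("ringfront",np.array([.529,.019,.056])+.0115*t[:,0]),("rf-20",np.array([.529,.019,.036])+.0115*t[:,0]),("edge",np.array([.529,.019,.056])+.019*t[:,0])):
    c=R.T@(np.array(P)-o); print(n,((c[:2]/c[2]*f+[ci['cx'],ci['cy']]-[200,190])*5).round())
z=f*.095
for h in(.056,.036):
    c=R.T@(np.array([.529,.019,h])+.019*t[:,0]-o); print("lid width px",f*.095/c[2])
top=capture("top"); sc=capture("scene")
a=np.clip(im[190:270,200:350,::-1].astype(float)*2.5,0,255).astype(np.uint8)
out=np.zeros((600,750,3),np.uint8); out[:400]=cv2.resize(a,(750,400),interpolation=cv2.INTER_CUBIC)
out[400:,:280]=cv2.resize(np.clip(sc[220:270,230:300,::-1].astype(float)*3,0,255).astype(np.uint8),(280,200))
out[400:,280:680]=cv2.resize(im[:,:,::-1][70:350],(400,200))
cv2.imwrite("pics/w4.png",out); cv2.imwrite("pics/w4full.png",im[:,:,::-1]); print(s['force'],s['moment'],s['tau'])
E
```

```text
tcp [368. 290.]
ring [365. 357.]
ring-20 [365. 287.]
ringfront [365. 253.]
rf-20 [365. 191.]
edge [365. 183.]
lid width px 188.04282055957006
lid width px 169.73642014702287
[ 0.34021792 -0.16335423  0.06215329] [ 0.01242353 -0.00644066 -0.03064461] [-4.04593462e-03 -4.05184293e+01 -9.05480325e+00 -4.68700868e-02
  3.51985346e-02 -1.44117453e-04]
```

View pics/w4.png

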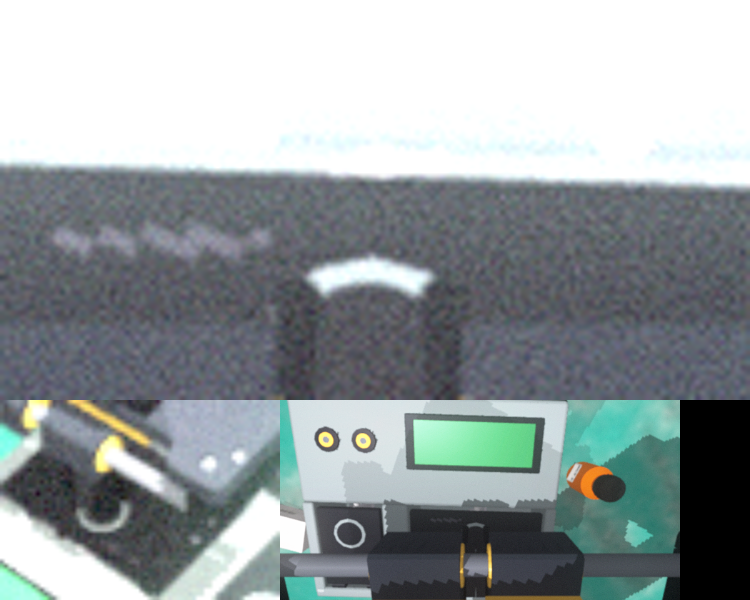

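The wrist view confirms the lid plane is at 56 mm. The ring's front arc is at row 258 against a predicted 253. The visible finger ends sit about 19 mm behind the nominal TCP, so the tip should be just touching now. I'll carry on gently.

>>> drive_tool(motion=[[[0,0,0.7],[0,0,0]],[[0,0,0],[0,0,0]]])

```text
time_s: 10.05
position: [0.5289, 0.0193, 0.0362]
tcp_rot: [[-0.918, -0.396, -0.0], [-0.396, 0.918, 0.0], [0.0, 0.0, -1.0]]
force: [-0.4, -0.5, -0.5]
opening: 0.007
grasp_force: 0.0
```

>>> drive_tool(motion=[[[0,0,0.7],[0,0,0]],[[0,0,0],[0,0,0]]])

```text
time_s: 10.25
position: [0.5289, 0.0193, 0.0355]
tcp_rot: [[-0.918, -0.396, -0.0], [-0.396, 0.918, 0.0], [0.0, 0.0, -1.0]]
force: [-0.6, -0.4, -0.3]
opening: 0.003
grasp_force: 0.0
```

>>> drive_tool(motion=[[[0,0,0.7],[0,0,0]],[[0,0,0],[0,0,0]]])

```text
time_s: 10.45
position: [0.5289, 0.0193, 0.0348]
tcp_rot: [[-0.918, -0.396, -0.0], [-0.396, 0.918, 0.0], [0.0, 0.0, -1.0]]
force: [-0.5, 0.2, -0.1]
opening: 0.005
grasp_force: 0.0
```

>>> drive_tool(motion=[[[0,0,0.7],[0,0,0]],[[0,0,0],[0,0,0]]])

```text
time_s: 10.65
position: [0.5289, 0.0193, 0.0341]
tcp_rot: [[-0.918, -0.396, -0.0], [-0.396, 0.918, -0.0], [0.0, 0.0, -1.0]]
force: [0.0, 0.9, -0.4]
opening: 0.005
grasp_force: 0.0
```

>>> drive_tool(motion=[[[0,0,0.7],[0,0,0]],[[0,0,0],[0,0,0]]])

```text
time_s: 10.85
position: [0.5289, 0.0193, 0.0334]
tcp_rot: [[-0.918, -0.396, -0.0], [-0.396, 0.918, 0.0], [0.0, 0.0, -1.0]]
force: [0.2, 1.1, -0.3]
opening: 0.005
grasp_force: 0.0
```

>>> drive_tool(motion=[[[0,0,0.7],[0,0,0]],[[0,0,0],[0,0,0]]])

```text
time_s: 11.05
position: [0.529, 0.0192, 0.0327]
tcp_rot: [[-0.918, -0.396, -0.0], [-0.396, 0.918, -0.0], [0.0, 0.0, -1.0]]
force: [0.2, -0.8, 0.1]
opening: 0.002
grasp_force: 0.0
```

>>> drive_tool(motion=[[[0,0,0.7],[0,0,0]],[[0,0,0],[0,0,0]]])

```text
time_s: 11.25
position: [0.5289, 0.0193, 0.032]
tcp_rot: [[-0.918, -0.396, -0.0], [-0.396, 0.918, 0.0], [0.0, 0.0, -1.0]]
force: [0.0, 0.1, -0.2]
opening: 0.002
grasp_force: 0.0
```

>>> drive_tool(motion=[[[0,0,0.8],[0,0,0]],[[0,0,0],[0,0,0]]])

```text
time_s: 11.45
position: [0.5289, 0.0193, 0.0312]
tcp_rot: [[-0.918, -0.396, -0.0], [-0.396, 0.918, 0.0], [0.0, 0.0, -1.0]]
force: [-0.4, -0.3, -0.2]
opening: 0.007
grasp_force: 0.0
```

>>> drive_tool(motion=[[[0,0,0.8],[0,0,0]],[[0,0,0],[0,0,0]]])

```text
time_s: 11.65
position: [0.5289, 0.0193, 0.0304]
tcp_rot: [[-0.918, -0.396, -0.0], [-0.396, 0.918, 0.0], [0.0, 0.0, -1.0]]
force: [-0.5, -0.7, 0.9]
opening: 0.004
grasp_force: 0.0
```

>>> drive_tool(motion=[[[0,0,0.8],[0,0,0]],[[0,0,0],[0,0,0]]])

```text
time_s: 11.85
position: [0.5289, 0.0193, 0.0296]
tcp_rot: [[-0.918, -0.396, -0.0], [-0.396, 0.918, 0.0], [0.0, 0.0, -1.0]]
force: [-1.2, -0.5, 0.7]
opening: 0.004
grasp_force: 0.0
```

>>> drive_tool(motion=[[[0,0,0.8],[0,0,0]],[[0,0,0],[0,0,0]]])

```text
time_s: 12.05
position: [0.529, 0.0192, 0.029]
tcp_rot: [[-0.918, -0.396, -0.0], [-0.396, 0.918, -0.0], [0.0, -0.0, -1.0]]
force: [-0.5, -1.4, 3.2]
opening: 0.006
grasp_force: 1.4
```

Contact: 3.2 N. The hatch is starting to give.

>>> drive_tool(motion=[[[0,0,0.8],[0,0,0]],[[0,0,0],[0,0,0]]])

```text
time_s: 12.25
position: [0.529, 0.0192, 0.0282]
tcp_rot: [[-0.918, -0.396, 0.0], [-0.396, 0.918, -0.0], [0.0, -0.0, -1.0]]
force: [-0.4, 0.3, 3.4]
opening: 0.007
grasp_force: 1.6
```

>>> drive_tool(motion=[[[0,0,0.8],[0,0,0]],[[0,0,0],[0,0,0]]])

```text
time_s: 12.45
position: [0.5289, 0.0192, 0.0272]
tcp_rot: [[-0.918, -0.396, -0.0], [-0.396, 0.918, -0.0], [0.0, 0.0, -1.0]]
force: [-1.7, 0.5, 3.7]
opening: 0.007
grasp_force: 1.6
```

>>> drive_tool(motion=[[[0,0,0.7],[0,0,0]],[[0,0,0],[0,0,0]]])

```text
time_s: 12.65
position: [0.5289, 0.0192, 0.0265]
tcp_rot: [[-0.918, -0.396, -0.0], [-0.396, 0.918, -0.0], [0.0, 0.0, -1.0]]
force: [-0.9, -0.3, 3.8]
opening: 0.005
grasp_force: 1.7
```

>>> drive_tool(motion=[[[0,0,0.5],[0,0,0]],[[0,0,0],[0,0,0]]])

```text
time_s: 12.85
position: [0.5289, 0.0192, 0.0261]
tcp_rot: [[-0.918, -0.396, -0.0], [-0.396, 0.918, -0.0], [0.0, 0.0, -1.0]]
force: [-0.6, -0.3, 5.0]
opening: 0.005
grasp_force: 2.3
```

>>> drive_tool(motion=[[[0,0,0.4],[0,0,0]],[[0,0,0],[0,0,0]]])

```text
time_s: 13.05
position: [0.529, 0.0192, 0.026]
tcp_rot: [[-0.918, -0.396, 0.0], [-0.396, 0.918, -0.0], [0.0, -0.0, -1.0]]
force: [-2.7, -0.8, 6.5]
opening: 0.003
grasp_force: 3.4
```

Force is climbing at the stop (6.5 N, about 3.5 mm in). Withdrawing straight up.

>>> drive_tool(motion=[[[0,0,-20],[0,0,0]],[[0,0,-35],[0,0,0]],[[0,0,-35],[0,0,0]],[[0,0,-30],[0,0,0]],[[0,0,-20],[0,0,0]]])

```text
time_s: 13.55
position: [0.5301, 0.0192, 0.1676]
tcp_rot: [[-0.918, -0.396, 0.003], [-0.396, 0.918, -0.0], [-0.003, -0.002, -1.0]]
force: [0.7, -0.2, 0.1]
opening: 0.005
grasp_force: 0.0
```

>>> drive_tool(motion=[[[20,0,0],[0,0,0]],[[20,0,0],[0,0,0]],[[0,0,0],[0,0,0]],[[0,0,0],[0,0,0]],[[0,0,0],[0,0,0]]])

```text
time_s: 14.05
position: [0.4934, 0.0034, 0.1656]
tcp_rot: [[-0.918, -0.396, 0.001], [-0.396, 0.918, -0.0], [-0.001, -0.001, -1.0]]
force: [0.2, -0.2, -0.3]
opening: 0.004
grasp_force: 0.0
```

```bash
python3 - <<'E'
from h import *
s=read_state();print(s['force'],s['position'])
w=capture("wrist");t=capture("scene")
out=np.zeros((420,800,3),np.uint8);out[:300,:400]=cv2.resize(w[:,:,::-1],(400,300));out[:300,400:]=cv2.resize(t[160:340,150:390,::-1],(400,300));cv2.imwrite("pics/e.png",out)
E
```

```text
[ 0.21961658 -0.16838859 -0.31918121] [0.49344422 0.00343775 0.16557138]
```

View pics/e.png

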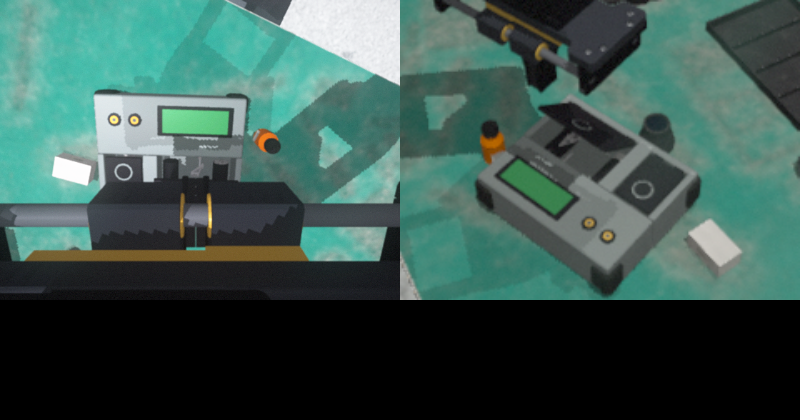

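The scene half shows the battery hatch standing open at about (580,125), with the compartment visible. The fuse door is shut, and the bottle, block and loupe are where they were. I'll wait clear for a few seconds, check for changes, and hand in.

>>> drive_tool(motion=[[[0,0,-10],[0,0,0]],[[0,0,0],[0,0,0]],[[0,0,0],[0,0,0]],[[0,0,0],[0,0,0]],[[0,0,0],[0,0,0]]])

```text
time_s: 14.65
position: [0.4921, 0.0035, 0.1756]
tcp_rot: [[-0.918, -0.396, -0.0], [-0.396, 0.918, 0.0], [0.0, 0.0, -1.0]]
force: [-0.3, -0.1, 0.4]
opening: 0.003
grasp_force: 0.0
```

>>> drive_tool(motion=[[[0,0,0],[0,0,0]],[[0,0,0],[0,0,0]],[[0,0,0],[0,0,0]],[[0,0,0],[0,0,0]],[[0,0,0],[0,0,0]]])

```text
time_s: 15.15
position: [0.4923, 0.0034, 0.1756]
tcp_rot: [[-0.918, -0.396, -0.0], [-0.396, 0.918, 0.0], [0.0, 0.0, -1.0]]
force: [-0.5, -0.2, -0.2]
opening: 0.007
grasp_force: 0.0
```

>>> drive_tool(motion=[[[0,0,0],[0,0,0]],[[0,0,0],[0,0,0]],[[0,0,0],[0,0,0]],[[0,0,0],[0,0,0]],[[0,0,0],[0,0,0]]])

```text
time_s: 15.65
position: [0.4923, 0.0034, 0.1757]
tcp_rot: [[-0.918, -0.396, 0.0], [-0.396, 0.918, -0.0], [-0.0, -0.0, -1.0]]
force: [-0.5, -0.5, -0.4]
opening: 0.0
grasp_force: 0.0
```

>>> drive_tool(motion=[[[0,0,0],[0,0,0]],[[0,0,0],[0,0,0]],[[0,0,0],[0,0,0]],[[0,0,0],[0,0,0]],[[0,0,0],[0,0,0]]])

```text
time_s: 16.15
position: [0.4923, 0.0034, 0.1756]
tcp_rot: [[-0.918, -0.396, -0.0], [-0.396, 0.918, -0.0], [0.0, 0.0, -1.0]]
force: [0.1, -0.4, -0.2]
opening: 0.003
grasp_force: 0.0
```

```bash
python3 - <<'E'
from h import *
t=capture("scene")
cv2.imwrite("pics/f.png",cv2.resize(t[160:340,150:390,::-1],(720,540)))
E
```

```text
(no output)
```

View pics/f.png

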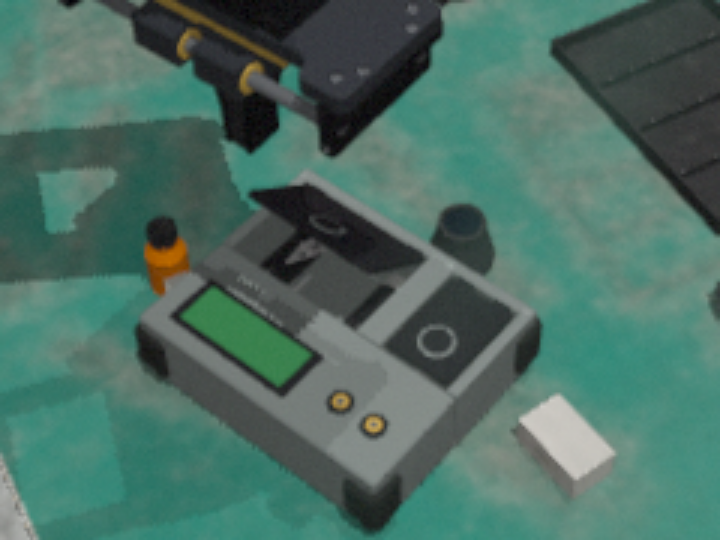

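The hatch (ring at about (328,222)) is still open after more than 2 s, the fuse door is shut, and nothing has shifted.

```bash
python3 -c "
from rig import hand_in
print(hand_in())"
```

```text
the job is handed in; nothing more can be done
None
```

I pressed the battery hatch fully in (6.5 N at most in the readings) and let it spring open. It was still open about 2.5 s later, with the fuse door shut and the tester, bottle, block and loupe showing no visible shift, and the job is handed in.

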